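# Feed a passed manifold block through the one-way flap of the green chute

## Task

The drilled aluminium block waiting on the feed plate has passed inspection. With the fingertips only, never lifting it off the plate, push it into line with the green-flapped chute and on through that gravity flap until it goes over the sill and slides down to the chute's end, then draw the hand back well clear of the mouth so that the flap falls shut. Leave the red chute's flap shut and everything else on the plate and bench where it is.

Things in the scene. Friction and masses are not known exactly. Their poses are not given: they have to be found in the camera images.
- block: The part: drilled bare-aluminium block, 76 (its x) x 50 (its y) x 25 mm high, about 0.23 kg, black-looking holes in top and sides, lying flat on the feed plate. Origin: centre of its underside. Its long x axis starts within 0.35 rad of the feeding direction; either end may lead. It slides easily on the plate.
- stand: Feed table, fixed: flat aluminium plate, no rim, on grey legs. Origin at bench height; plate top 100 mm above it. x axis: feeding direction, towards the chutes; y left of that. Plate spans x -110 to +152, y -170 to +170 mm; its +152 edge is the sill where both chutes' slides begin. Two small gauges lie beside the chutes (x 55 to 145, |y| 115 to 170 mm).
- lane_green: Chute with the GREEN flap, fixed on the stand, left or right of the red one. Origin: bench height, on its centre line, right below the shut flap; x axis: the way parts travel (parallel to the stand's x). Cheeks 70 mm apart inside, 57 mm high above the plate, from x -50 to +20 mm; before them a flared lead-in, 30 mm high, x -75 to -50 mm, about 100 mm wide at entry.
- mouth_green (a point): Middle of the green flap's opening, 20 mm above the plate, in the flap's plane. The flap's pivot rod, 6 mm thick, crosses 53 mm above the plate (its top 56 mm); nothing there is higher than 57 mm above the plate.
- sill_green (a point): End of the flat plate on the green chute's centre line, at plate height, 12 mm beyond the flap's plane. A block whose centre is pushed 5 to 10 mm past here tips over and slides down by itself.
- stop_green (a point): Foot of the rubber end stop at the low end of the green chute's slide (32 degrees, white liner, 70 mm between its walls, not roofed). A fed block comes to rest against it, its origin about 32 mm short of this point.
- lane_red: Chute with the RED flap, for rejects: same size and axes as the green one, parallel to it, 130 to 145 mm to its left or right. Not to be used.
- flap_green (a joint): Angle of the green flap (rad): 0 hanging shut, growing to 1.45 as its lower edge swings away from the feed plate, down the chute; it opens that way only. 30 g aluminium plate, 64 mm wide, lower edge 50 mm below the pivot and 3 mm above the plate. Opens with under 1 N, rides at about 1 rad on the passing block, falls shut by its weight in about half a second.
- flap_red (a joint): Angle of the red flap (rad): 0 shut.
- plug_gauge: Bystander: steel plug gauge, 70 x 18 x 18 mm, lying on the plate beside a chute. Origin under its middle.
- ring_gauge: Bystander: steel ring gauge, 38 mm across, 16 mm high, lying on the plate beside the other chute. Origin under its centre.
- setup_block_a: Bystander: dark steel setup block with many holes, 76 x 51 x 25 mm, on the bench. Origin under its centre.
- setup_block_b: Bystander: a second dark steel setup block, 76 x 51 x 25 mm, on the bench. Origin under its centre.
- caliper: Bystander: caliper, 230 mm long, lying on the bench. Origin under its beam's middle.
- deburr_tool: Bystander: deburring tool with orange handle, 150 mm long, lying on the bench.
- marking_jar: Bystander: jar with blue cap, 56 mm across, 75 mm high, on the bench. Origin under its centre.
Not all that is in view belongs to the job. What is meant by the block is not orange, and is the larger of those in its own colour.

How it is judged:
By the outcome, as a careful person would: the job done as asked, in the order asked, and still so for the second after the job is handed in, with the robot touching nothing.
It also fails if it takes over 54 s, if anything falls off the work surface, if the arm or the gripper's body presses on something with over 40 N, if the wrist force passes 120 N, or if a joint passes its speed limit or range.

## Robot

A 6-joint arm with a two-finger parallel gripper is mounted at the origin on the work surface. World frame = base frame: x ahead of the robot, y to its left, z up, the work surface at z = 0. Lengths are in m, angles in rad, forces in N, time in s.
With the tool pointing down it reaches from about 0.3 to 0.875 m from the base axis. Payload 6.4 kg.
Tool frame: the origin (TCP) lies midway between the tips of the shut fingers; the grasp point (between the pads) lies bot.grasp_offset behind it (bot.grasp_offset is the distance from the TCP to the grasp point, in m); z points along the fingers, y is the line along which they close (so a half turn about z gives the same grasp; the last joint's range is limited). The gripper opens to 88 mm and grips with 3 to 60 N. Pads are 18 mm wide; open, the fingers measure 123 mm over their backs; the gripper's body (75 mm by 187 mm) begins 45 mm behind the grasp point.
Start: joints at [-1.346, 0.181, 1.607, -0, 1.354, -0.206], TCP at [0.24, -0.522, 0.239] pointing down, gripper open.
Joint ranges: [-2.99, 2.99], [-0.89, 2.07], [0.3, 2.58], [-1.14, 4.28], [0, 2.63], [-3.12, 3.12]. Speed limits (rad/s): [2.57, 2.57, 3.01, 3.14, 3.14, 3.14].

## Interface

Orientations are given as [roll, pitch, yaw] about the fixed x, y, z axes, in that order (R = Rz(yaw) Ry(pitch) Rx(roll)).
In Python, from cell import bot gives the robot as it stands.
- The arm moves only by the tool carry_out, never from a script. Its argument "moves" is a list of rows, each an object of numbers: "x", "y", "z": the shift along the tool's x, y, z in mm; "rx", "ry", "rz": the turn, a rotation vector about the tool's x, y, z in degrees; "fingers": the gripper's target within -1 to 1 (fully open at 1, half-way at 0, shut at -1). A call has 1 to 5 rows; each row is the pose to reach, as a shift and turn from the pose commanded when the call began, along the tool's axes at that moment; what a row does not reach only later rows make up. A row lasts 1/10 s, in which the tool goes at most 50 mm and 8.59 degrees, less where a joint would pass 70% of its speed; a pose out of reach is approached as far as the arm can. A call with a gripper value outside its range is refused whole. The fingers move at their own pace and stop on an object; "grip_force" is the grip in N (left out, the last holds). Time passes only in rows, so rows that repeat a pose let the fingers close. It gives the time, the measured TCP pose, the force, the opening and the grip force at its end, in the units of the state.
- bot.get_state(): the state, without advancing time (a new reading comes with each control period).
- bot.get_image(name): name is "scene" or "top"; returns the picture (400x640x3 uint8, blue, green, red); there is no depth.
- bot.get_calibration(name): a dict with "fx", "fy", "cx", "cy" (pixels), "D" ([k1, k2, p1, p2, k3] as OpenCV has them; the pictures are not rectified), "extrinsics" (4x4, takes a point from world to camera coordinates). Camera axes: x right, y down, z forward; pixel columns grow to the right and rows downward; lengths in m; the calibration is good to about 2 mm. A picture is of the moment at which its call begins. get_calibration takes no time and is no camera call.
- bot.job_done(): hands the job in; it is judged then, once.
The state is a dict: "t": time; "joint_pos": joint angles; "qd": joint speeds; "joint_efforts": joint torques, N m; "ee_pos": TCP position; "tcp_rot": TCP orientation; "contact_force": force on the tool from outside, world axes, zero at the start; "torque": the same for the moment, N m; "opening": opening from 0.0 (shut) to 1.0 (fully open); "grip_force": force on a finger pad.
Only numpy, scipy, OpenCV 4.12 (cv2) and the standard library are available. Lean on these libraries where they do the work, as an engineer would, in place of code of your own. Each camera call takes 0.05 s, during which the arm holds its last target. There are 200 camera calls.

## Working session

There is one attempt and no reset: what is moved stays moved. The work goes in short steps, Python scripts to look and compute and a tool call to move; the robot and the scene stay as the last step left them, time stands still between calls to the robot, and variables do not carry over. Pictures are saved under pics/ and viewed, at most 10 in all, crops included, and the job is handed in when it is done.

Besides the shell and the picture viewer there is one more tool, called after "Emit:" in YAML: its name, and indented under it one key for each argument. carry_out: Moves the arm, as the interface text tells. Its arguments: {"type":"object","properties":{"moves":{"type":"array"},"grip_force":{"type":"number"}},"required":["moves"]}

```bash
mkdir -p pics; python3 - <<'E'
from cell import bot
import cv2,numpy as np
for n in ("scene","top"):
    cv2.imwrite(f"pics/{n}0.png",bot.get_image(n))
    c=bot.get_calibration(n); print(n,c["fx"],c["fy"],c["cx"],c["cy"],c["D"]); print(np.round(c["extrinsics"],3))
s=bot.get_state(); print(s,bot.grasp_offset)
E
```

```text
scene 390.39256828115504 390.39256828115504 321.5393351206721 191.4187051526092 [0.01468336 0.         0.         0.         0.        ]
[[-0.848  0.53   0.006  0.472]
 [ 0.36   0.586 -0.726 -0.064]
 [-0.388 -0.613 -0.688  1.504]
 [ 0.     0.     0.     1.   ]]
top 411.91043120921165 411.91043120921165 325.3776891698243 200.39216514806267 [0.01087103 0.         0.         0.         0.        ]
[[ 0.028 -1.    -0.007 -0.058]
 [-0.988 -0.026 -0.15   0.518]
 [ 0.15   0.011 -0.989  1.146]
 [ 0.     0.     0.     1.   ]]
{'t': 0.1, 'joint_pos': array([-1.34625121e+00,  1.81461959e-01,  1.60786055e+00,  3.22633806e-05,
        1.35381422e+00, -2.06324245e-01]), 'qd': array([ 0.00099543, -0.00317519, -0.00053548, -0.00033279, -0.00223901,
        0.00024422]), 'joint_efforts': array([-1.82607755e-04, -4.34822488e+01, -3.42692828e+01,  7.05002015e-02,
        3.40992515e-02, -4.25127803e-05]), 'ee_pos': array([ 0.24006198, -0.52197969,  0.23792587]), 'tcp_rot': array([-3.14008778e+00, -3.47153513e-04,  4.30862136e-01]), 'contact_force': array([0.43946326, 0.14003937, 0.14984715]), 'torque': array([-0.02706427,  0.04588013,  0.05155376]), 'grip_force': 0.0, 'opening': 0.9993719727055863} 0.0187
```

View pics/scene0.png

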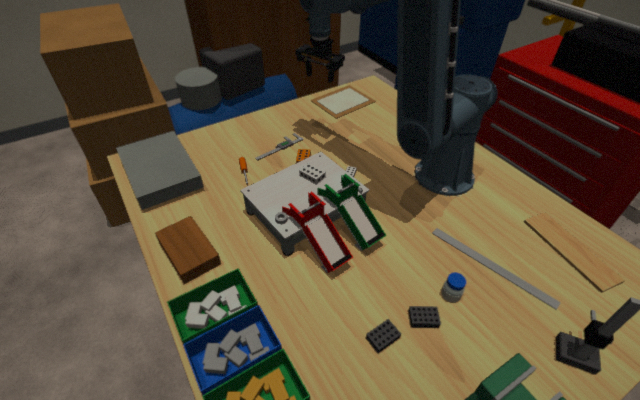

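View pics/top0.png

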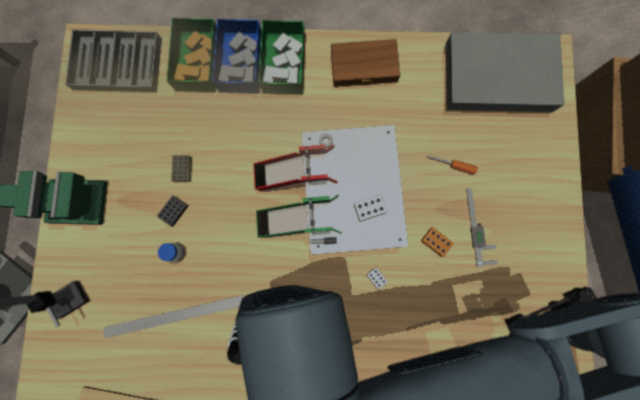

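Scene: the green chute is at about (350,210), the block at (313,172) on the plate, and the red chute at (320,230). In the top view the candidates for the block are:
- aluminium on the plate (370,208)
- small aluminium on the bench (376,277)
- orange block (437,241)
- dark setup blocks (181,168) and (172,210)

The description fits the one at (370,208). I'll check it in a close crop.

```bash
cat > h.py <<'E'
from cell import bot
import cv2,numpy as np
def cal(n):
    c=bot.get_calibration(n); K=np.array([[c["fx"],0,c["cx"]],[0,c["fy"],c["cy"]],[0,0,1.]]); return K,np.array(c["D"]),np.array(c["extrinsics"])
def ray(n,uv):
    K,D,E=cal(n); p=cv2.undistortPoints(np.array(uv,float).reshape(-1,1,2),K,D).reshape(-1,2)
    d=np.c_[p,np.ones(len(p))]@E[:3,:3]; return -E[:3,:3].T@E[:3,3],d
def onplane(n,uv,z):
    o,d=ray(n,uv); return o+d*((z-o[2])/d[:,2])[:,None]
def two(uvt,uvs):
    a,d=ray("top",uvt); b,e=ray("scene",uvs); d=d[0]/np.linalg.norm(d);e=e[0]/np.linalg.norm(e)
    k=np.linalg.lstsq(np.c_[d,-e],b-a,rcond=None)[0]; p,q=a+k[0]*d,b+k[1]*e
    return (p+q)/2,np.linalg.norm(p-q)
def proj(n,P):
    K,D,E=cal(n); return cv2.projectPoints(np.array(P,float).reshape(-1,1,3),cv2.Rodrigues(E[:3,:3])[0],E[:3,3],K,D)[0].reshape(-1,2)
E
python3 - <<'E'
import cv2
t=cv2.imread("pics/top0.png")[115:265,245:445]; s=cv2.imread("pics/scene0.png")[145:275,235:400]
cv2.imwrite("pics/ct.png",cv2.resize(t,None,fx=4,fy=4,interpolation=cv2.INTER_CUBIC))
cv2.imwrite("pics/cs.png",cv2.resize(s,None,fx=4.5,fy=4.5,interpolation=cv2.INTER_CUBIC))
E
```

```text
(no output)
```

View pics/ct.png

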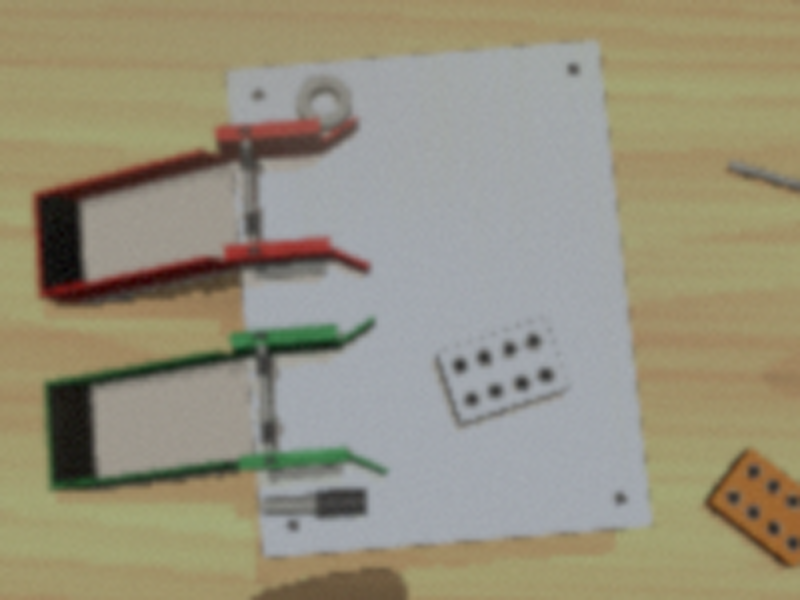

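View pics/cs.png

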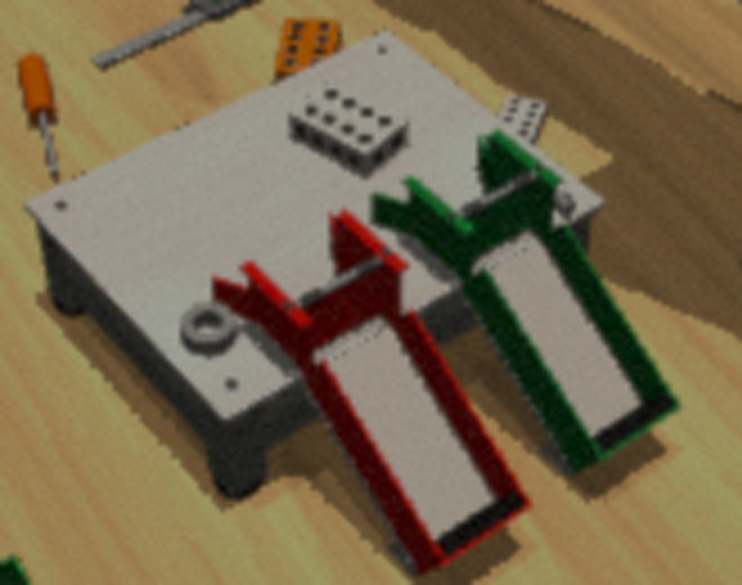

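The crops confirm the block at (370,208): bare aluminium with 8 holes, larger than the bench one. The green chute sits to the left in the feed direction and has the plug gauge beside it. The ring gauge is beside the red chute.

```bash
python3 - <<'E'
from h import *
T=lambda p:(np.array(p,float)+.5)/4-.5+[245,115]
S=lambda p:(np.array(p,float)+.5)/4.5-.5+[235,145]
ct=[(230,70),(598,42),(650,525),(265,556)]; cs=[(230,418),(28,208),(388,32),(603,202)]
P=[]
for a,b in zip(ct,cs):
    p,e=two(T(a),S(b)); P.append(p); print("corner",np.round(p,4),round(e,4))
c=onplane("top",[T(a) for a in ct],.1); print(np.round(c,4))
ht=T([(459,365),(484,357),(509,349),(533,341),(471,399),(495,391),(521,383),(545,375)])
hs=S([(331,93),(349,103),(367,111),(385,121),(311,111),(330,121),(347,130),(365,139)])
print("block",two(ht.mean(0),hs.mean(0)))
h=onplane("top",ht,.125); print("scene@.125",onplane("scene",[hs.mean(0)],.125))
v=(h[[0,4]]-h[[3,7]]).mean(0); print("block top view",h.mean(0),np.degrees(np.arctan2(v[1],v[0])))
# stand frame: feed dir from corners 1->0, 2->3
f=((c[0]-c[1])+(c[3]-c[2]))[:2]; f/=np.linalg.norm(f); l=np.array([-f[1],f[0]])
print("feed deg",np.degrees(np.arctan2(f[1],f[0])), "sizes",[np.linalg.norm(c[i]-c[i-1]) for i in range(4)])
O=c[:,:2].mean(0)-f*.021; print("stand O",O)
tost=lambda p:np.c_[(p[:,:2]-O)@f,(p[:,:2]-O)@l]*1e3
# green cheek top edges at z=.157; flare tips z=.13
g=onplane("top",T([(233,338),(340,332),(240,463),(348,455)]),.157); print("cheeks",np.round(tost(g)))
g=onplane("top",T([(374,320),(386,471)]),.13); print("flare",np.round(tost(g)))
g=onplane("scene",S([(490,138),(555,180),(410,183),(468,228)]),.157); print("cheeks scene",np.round(tost(g)))
g=onplane("top",T([(262,342),(270,446)]),.153); print("rod",np.round(tost(g)))
print("block st",np.round(tost(h.mean(0)[None])))
g=onplane("top",T([(265,504),(367,500),(326,100)]),.11); print("plug ends, ring",np.round(tost(g)))
E
```

```text
corner [0.701  0.0274 0.0964] 0.0047
corner [ 0.7305 -0.2317  0.0912] 0.0028
corner [ 0.3933 -0.2676  0.0946] 0.0006
corner [ 0.3657 -0.0097  0.0947] 0.0001
[[ 0.7018  0.0257  0.1   ]
 [ 0.7287 -0.2311  0.1   ]
 [ 0.3933 -0.2668  0.1   ]
 [ 0.3656 -0.0099  0.1   ]]
block (array([ 0.49241216, -0.1647782 ,  0.12212036]), np.float64(0.0005200718781559583))
scene@.125 [[ 0.49430217 -0.16206462  0.125     ]]
block top view [ 0.49183159 -0.16433293  0.125     ] 109.58540100022695
feed deg 96.05815110335404 sizes [np.float64(0.33816453742344715), np.float64(0.258235481489502), np.float64(0.33729734969368486), np.float64(0.2584119204980794)]
stand O [ 0.54954452 -0.14140624]
cheeks [[158.  29.]
 [ 89.  31.]
 [160. 110.]
 [ 90. 111.]]
flare [[ 66.  20.]
 [ 66. 121.]]
cheeks scene [[ 97. 101.]
 [159. 108.]
 [ 99.  26.]
 [159.  29.]]
rod [[140.  33.]
 [140. 101.]]
block st [[-17.  60.]]
plug ends, ring [[ 147.  135.]
 [  79.  138.]
 [  85. -139.]]
```

```bash
cat >> h.py <<'E'
F=np.radians(96.06); O=np.array([.5495,-.1414]); f=np.array([np.cos(F),np.sin(F)]); l=np.array([-f[1],f[0]])
def st(p): p=np.atleast_2d(p)[:,:2]-O; return np.c_[p@f,p@l]*1e3
def w(x,y): return O+f*x/1e3+l*y/1e3
def goto(xy,z,yawdeg):
    "shift (mm) along tool axes and turn (deg) to a tool-down pose"
    s=bot.get_state(); R=cv2.Rodrigues(np.array([0,0,s["tcp_rot"][2]]))[0]@np.diag([1,-1,-1.])
    print("shift",np.round(R.T@(np.r_[xy,z]-s["ee_pos"])*1e3,1),"rz",round(np.degrees(s["tcp_rot"][2])-yawdeg,1))
    print("st",np.round(st(s["ee_pos"]),1),"z",round(s["ee_pos"][2],4),"t",s["t"],"rot",np.round(np.degrees(s["tcp_rot"]),1),"F",np.round(s["contact_force"],1))
E
python3 -c "
from h import *
goto([.516,-.232],.2,109.6)"
```

```text
shift [ 371.8 -148.2   37.9] rz -84.9
st [[-345.8  347.9]] z 0.2379 t 0.1 rot [-179.9   -0.    24.7] F [0.4 0.1 0.1]
```

Emit:
carry_out:
  moves:
    - {"x": 37, "y": -15, "rz": -8.5, "fingers": -0.68}
    - {"x": 74, "y": -30, "rz": -17, "fingers": -0.68}
    - {"x": 111, "y": -45, "rz": -25.5, "fingers": -0.68}
    - {"x": 148, "y": -60, "rz": -34, "fingers": -0.68}
    - {"x": 185, "y": -74, "rz": -42.5, "fingers": -0.68}

```text
invalid input
```

```bash
python3 -c "
from h import *
goto([.516,-.232],.2,109.6)"
```

```text
shift [ 371.8 -148.2   37.9] rz -84.9
st [[-345.8  347.9]] z 0.2379 t 0.1 rot [-179.9   -0.    24.7] F [0.4 0.1 0.1]
```

Emit:
carry_out:
  moves:
    - {"x": 37, "y": -15, "z": 0, "rx": 0, "ry": 0, "rz": -8.5, "fingers": -0.68}
    - {"x": 74, "y": -30, "z": 0, "rx": 0, "ry": 0, "rz": -17, "fingers": -0.68}
    - {"x": 111, "y": -45, "z": 0, "rx": 0, "ry": 0, "rz": -25.5, "fingers": -0.68}
    - {"x": 148, "y": -60, "z": 0, "rx": 0, "ry": 0, "rz": -34, "fingers": -0.68}
    - {"x": 185, "y": -74, "z": 0, "rx": 0, "ry": 0, "rz": -42.5, "fingers": -0.68}

```text
t: 0.6
ee_pos: [0.378, -0.3764, 0.2383]
tcp_rot: [-3.141, -0.0, 1.178]
contact_force: [0.8, -0.4, 0.2]
opening: 0.572
grip_force: 0.0
```

```bash
python3 -c "
from h import *
goto([.516,-.232],.2,109.6)"
```

```text
shift [186.2  72.3  38.3] rz -42.1
st [[-215.6  195.3]] z 0.2383 t 0.6 rot [-180.    -0.    67.5] F [ 0.8 -0.4  0.2]
```

Emit:
carry_out:
  moves:
    - {"x": 37, "y": 14, "z": 0, "rx": 0, "ry": 0, "rz": -8.5, "fingers": -0.68}
    - {"x": 74, "y": 29, "z": 0, "rx": 0, "ry": 0, "rz": -17, "fingers": -0.68}
    - {"x": 111, "y": 43, "z": 0, "rx": 0, "ry": 0, "rz": -25.5, "fingers": -0.68}
    - {"x": 148, "y": 58, "z": 0, "rx": 0, "ry": 0, "rz": -34, "fingers": -0.68}
    - {"x": 186, "y": 72, "z": 38, "rx": 0, "ry": 0, "rz": -42, "fingers": -0.68}

```text
t: 1.1
ee_pos: [0.5168, -0.2378, 0.2087]
tcp_rot: [3.136, 0.008, 1.912]
contact_force: [0.6, -0.4, -0.4]
opening: 0.16
grip_force: 0.0
```

```bash
python3 - <<'E'
from h import *
goto([.516,-.232],.108,109.6)
a=cv2.resize(bot.get_image("top")[115:265,290:490],None,fx=3,fy=3,interpolation=cv2.INTER_CUBIC)
b=cv2.resize(bot.get_image("scene")[95:225,240:400],None,fx=3,fy=3,interpolation=cv2.INTER_CUBIC)
cv2.imwrite("pics/a.png",a);o=np.zeros((400,480,3),np.uint8)
o[:390]=b;cv2.imwrite("pics/b.png",o)
E
```

```text
shift [  5.7   1.2 100.7] rz -0.0
st [[-92.4  42.7]] z 0.2087 t 1.1 rot [179.7   0.4 109.6] F [ 0.6 -0.4 -0.4]
```

View pics/b.png

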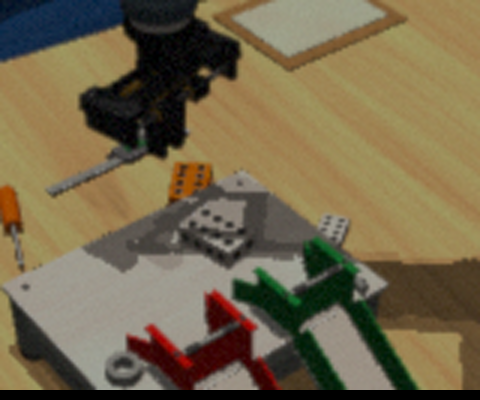

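The gripper is behind the block at about (150,140) in the crop, with the block near (218,228). Next I descend. Shifts are counted from the commanded pose, which was at z = 0.200.

Emit:
carry_out:
  moves:
    - {"x": 0, "y": 0, "z": 30, "rx": 0, "ry": 0, "rz": 0, "fingers": -0.68}
    - {"x": 0, "y": 0, "z": 60, "rx": 0, "ry": 0, "rz": 0, "fingers": -0.68}
    - {"x": 0, "y": 0, "z": 80, "rx": 0, "ry": 0, "rz": 0, "fingers": -0.68}
    - {"x": 0, "y": 0, "z": 90, "rx": 0, "ry": 0, "rz": 0, "fingers": -0.68}
    - {"x": 0, "y": 0, "z": 90, "rx": 0, "ry": 0, "rz": 0, "fingers": -0.68}

```text
t: 1.7
ee_pos: [0.512, -0.2373, 0.1133]
tcp_rot: [-3.14, -0.002, 1.904]
contact_force: [-0.5, 0.2, 1.0]
opening: 0.161
grip_force: 0.0
```

```bash
python3 - <<'E'
from h import *
goto([.516,-.232],.108,109.6)
a=cv2.resize(bot.get_image("top")[135:265,290:450],None,fx=4,fy=4,interpolation=cv2.INTER_CUBIC)
cv2.imwrite("pics/a2.png",a)
E
```

```text
shift [3.7 5.6 5.3] rz -0.5
st [[-91.4  47.4]] z 0.1133 t 1.7 rot [-1.799e+02 -1.000e-01  1.091e+02] F [-0.5  0.2  1. ]
```

View pics/a2.png

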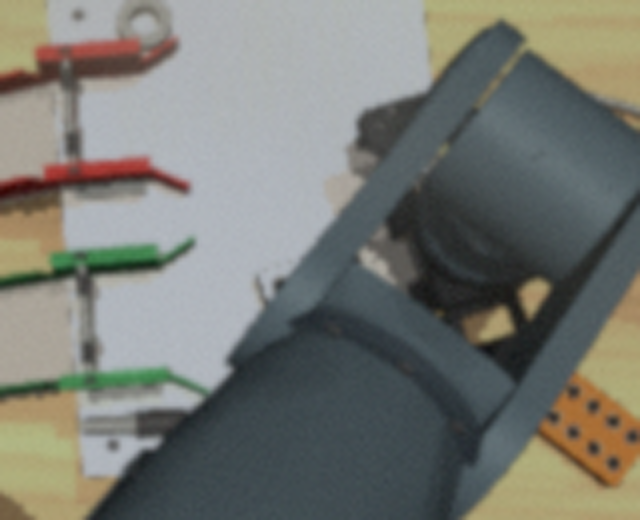

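The top view is blocked by the arm, so the scene view will have to track the push. I'll let the arm settle first.

Emit:
carry_out:
  moves:
    - {"x": 0, "y": 0, "z": 0, "rx": 0, "ry": 0, "rz": 0, "fingers": -0.68}
    - {"x": 0, "y": 0, "z": 0, "rx": 0, "ry": 0, "rz": 0, "fingers": -0.68}

```text
t: 1.95
ee_pos: [0.5138, -0.2381, 0.116]
tcp_rot: [3.14, 0.002, 1.905]
contact_force: [0.3, -0.1, 0.4]
opening: 0.158
grip_force: 0.0
```

```bash
python3 - <<'E'
from h import *
goto([.516,-.232],.107,109.6)
a=cv2.resize(bot.get_image("scene")[125:205,260:380],None,fx=6,fy=6,interpolation=cv2.INTER_CUBIC)
cv2.imwrite("pics/s2.png",a)
E
```

```text
shift [5.1 4.1 9. ] rz -0.4
st [[-92.4  45.7]] z 0.116 t 1.95 rot [1.799e+02 1.000e-01 1.092e+02] F [ 0.3 -0.1  0.4]
```

View pics/s2.png

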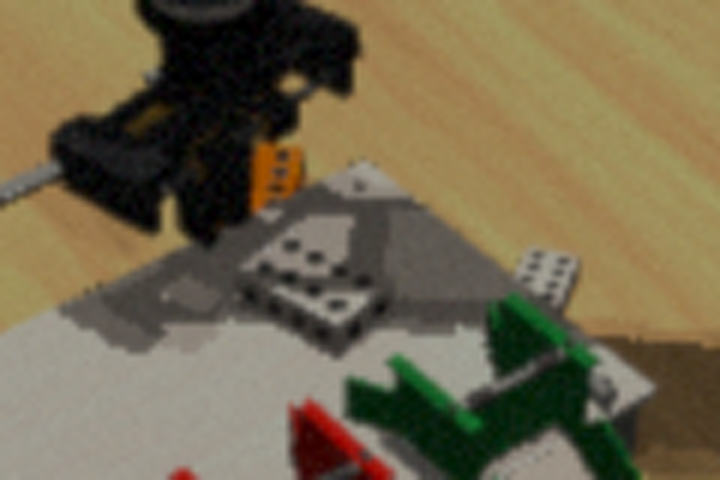

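```bash
python3 - <<'E'
from h import *
s=bot.get_state(); p=s["ee_pos"]; print("tcp px",proj("scene",[p]),"(crop: ",(proj("scene",[p])-[260,125])*6)
yaw=s["tcp_rot"][2]
th0=np.radians(13.5); c=np.array([-16.,59.])-35*np.array([np.cos(th0),np.sin(th0)]); th=th0; R=250.
x=np.array([np.cos(yaw),np.sin(yaw)]); y=np.array([np.sin(yaw),-np.cos(yaw)])
S=0
while th>1e-6:
    if S%10==0 or th<.003:
        u=np.array([np.cos(th),np.sin(th)]); t=c-47*u; d=(w(*t)-p[:2])*1e3
        print(S,"c",np.round(c,1),"tool",np.round([d@x,d@y],1),"rz",round(np.degrees(yaw-F-th),1))
    if S>=52: th=max(0,th-1/R)
    c=c+[np.cos(th),np.sin(th)]; S+=1
E
```

```text
tcp px [[296.11442938 162.32377559]] (crop:  [[216.68657627 223.94265352]]
0 c [-50.   50.8] tool [-4.7  5. ] rz -0.4
10 c [-40.3  53.2] tool [5.3 4.9] rz -0.4
20 c [-30.6  55.5] tool [15.3  4.8] rz -0.4
30 c [-20.9  57.8] tool [25.3  4.8] rz -0.4
40 c [-11.1  60.2] tool [35.3  4.7] rz -0.4
50 c [-1.4 62.5] tool [45.3  4.6] rz -0.4
60 c [ 8.3 64.7] tool [55.3  3.2] rz 1.4
70 c [18.2 66.5] tool [65.4  1.8] rz 3.7
80 c [28.1 67.9] tool [75.5  0.8] rz 6.0
90 c [38.  68.9] tool [85.7  0.2] rz 8.3
100 c [48.  69.5] tool [95.8  0. ] rz 10.6
110 c [58.  69.8] tool [106.    0.2] rz 12.9
```

Emit:
carry_out:
  moves:
    - {"x": 0, "y": 3, "z": 4, "rx": 0, "ry": 0, "rz": 0, "fingers": -0.68}
    - {"x": 6, "y": 5, "z": 7, "rx": 0, "ry": 0, "rz": 0, "fingers": -0.68}
    - {"x": 14, "y": 5, "z": 7, "rx": 0, "ry": 0, "rz": 0, "fingers": -0.68}
    - {"x": 20, "y": 5, "z": 7, "rx": 0, "ry": 0, "rz": 0, "fingers": -0.68}
    - {"x": 25, "y": 5, "z": 7, "rx": 0, "ry": 0, "rz": 0, "fingers": -0.68}

```text
t: 2.5
ee_pos: [0.5092, -0.2112, 0.1074]
tcp_rot: [-3.141, -0.0, 1.906]
contact_force: [-0.0, 0.4, -0.0]
opening: 0.159
grip_force: 0.0
```

Emit:
carry_out:
  moves:
    - {"x": 5, "y": 0, "z": 0, "rx": 0, "ry": 0, "rz": 0, "fingers": -0.68}
    - {"x": 10, "y": 0, "z": 0, "rx": 0, "ry": 0, "rz": 0, "fingers": -0.68}
    - {"x": 15, "y": 0, "z": 0, "rx": 0, "ry": 0, "rz": 0, "fingers": -0.68}
    - {"x": 20, "y": 0, "z": 0, "rx": 0, "ry": 0, "rz": 0, "fingers": -0.68}
    - {"x": 20, "y": 0, "z": 0, "rx": 0, "ry": 0, "rz": 0, "fingers": -0.68}

```text
t: 3.0
ee_pos: [0.5028, -0.1926, 0.1075]
tcp_rot: [-3.142, -0.0, 1.906]
contact_force: [0.4, -0.2, -0.3]
opening: 0.157
grip_force: 0.0
```

```bash
python3 - <<'E'
from h import *
goto(w(0,0),.107,109.6)
a=cv2.resize(bot.get_image("scene")[135:215,260:380],None,fx=6,fy=6,interpolation=cv2.INTER_CUBIC)
cv2.imwrite("pics/s3.png",a)
E
```

```text
shift [33.  61.   0.5] rz -0.4
st [[-46.   51.9]] z 0.1075 t 3.0 rot [-180.    -0.   109.2] F [ 0.4 -0.2 -0.3]
```

View pics/s3.png

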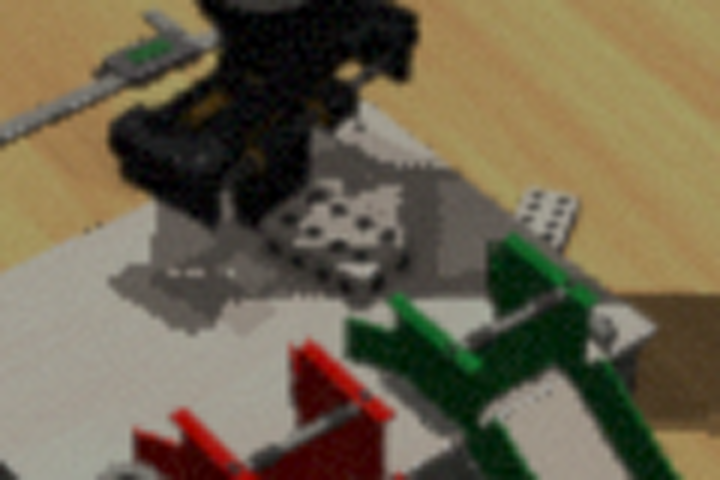

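The block is in contact and being pushed. Its front top corners are at about (363,277) and (408,236) in the crop. I'll check those numerically.

```bash
cat >> h.py <<'E'
def holes(n,box,st0,yaw,k=55):
    "dark hole blobs in the block's top, on z=.125, stand frame"
    im=cv2.cvtColor(bot.get_image(n),cv2.COLOR_BGR2GRAY); x0,y0,x1,y1=box
    g=cv2.resize(im[y0:y1,x0:x1],None,fx=6,fy=6,interpolation=cv2.INTER_CUBIC)
    b=cv2.morphologyEx(g,cv2.MORPH_BLACKHAT,cv2.getStructuringElement(cv2.MORPH_ELLIPSE,(31,31)))
    _,m=cv2.threshold(b,k,255,0); N,_,S,C=cv2.connectedComponentsWithStats(m)
    for i in range(1,N):
        if 40<S[i,4]<900: print(np.round(C[i]),S[i,4],np.round(st(onplane(n,[(C[i]+.5)/6-.5+[x0,y0]],.125)),1))
E
python3 - <<'E'
from h import *
c=np.array([[363,277],[408,236],[265,232]]); print(np.round(st(onplane("scene",(c+.5)/6-.5+[260,135],.125)),1))
holes("scene",(260,135,380,215),0,0,35)
E
```

```text
[[ 43.5  46.6]
 [ 31.8  87.7]
 [-19.9  26.3]]
[213.   7.] 174 [[-213.8  127.6]]
[149.  20.] 66 [[-227.5   88.4]]
[192.  56.] 226 [[-179.6   88. ]]
[103.  70.] 173 [[-200.9   37.1]]
[147.  77.] 167 [[-179.1   54.1]]
[361.  80.] 179 [[-98.1 155.7]]
[401.  77.] 43 [[-85.2 175.9]]
[197.  94.] 276 [[-146.9   68.5]]
[ 53. 119.] 809 [[-178.7  -13.1]]
[359. 128.] 64 [[-62.1 126. ]]
[393. 173.] 275 [[-16.3 115.5]]
[321. 195.] 191 [[-26.1  70.7]]
[537. 195.] 45 [[ 48.8 168.4]]
[562. 201.] 60 [[ 61.8 176.5]]
[338. 210.] 199 [[-10.1  70.6]]
[533. 206.] 61 [[ 55.1 160.3]]
[558. 212.] 59 [[ 67.6 167.9]]
[569. 231.] 319 [[ 83.8 162.1]]
[289. 219.] 50 [[-20.4  43.7]]
[364. 223.] 238 [[ 8.1 75.1]]
[552. 225.] 76 [[ 73.9 157.9]]
[313. 232.] 150 [[-3.7 47.5]]
[387. 237.] 191 [[25.3 78. ]]
[548. 236.] 50 [[ 79.9 149.7]]
[353. 252.] 762 [[23.5 55. ]]
[274. 247.] 61 [[-6.4 22.3]]
[403. 263.] 49 [[48.  71.4]]
[322. 275.] 44 [[28.6 29.4]]
[358. 288.] 738 [[48.7 38.9]]
[625. 299.] 525 [[144.5 148.7]]
[401. 310.] 74 [[77.3 46.7]]
[351. 324.] 83 [[69.2 18.6]]
[606. 340.] 360 [[162.2 118.6]]
[576. 371.] 45 [[170.8  89.9]]
[183. 420.] 429 [[ 73.9 -94.3]]
[303. 422.] 76 [[112.8 -46.6]]
[470. 426.] 52 [[168.   19.8]]
[146. 446.] 512 [[  77.4 -120. ]]
[  5. 472.] 181 [[  49.8 -186.3]]
[402. 476.] 134 [[174. -30.]]
[127. 477.] 126 [[  89.6 -139.6]]
```

The block is at about (1,62) in the stand frame with yaw around 13°, as planned. Next I push it along the arc, straightening as it goes.

Emit:
carry_out:
  moves:
    - {"x": 6, "y": -0.8, "z": 0, "rx": 0, "ry": 0, "rz": 1, "fingers": -0.68}
    - {"x": 12, "y": -1.7, "z": 0, "rx": 0, "ry": 0, "rz": 2.3, "fingers": -0.68}
    - {"x": 18, "y": -2.5, "z": 0, "rx": 0, "ry": 0, "rz": 3.6, "fingers": -0.68}
    - {"x": 24, "y": -3.2, "z": 0, "rx": 0, "ry": 0, "rz": 5, "fingers": -0.68}
    - {"x": 30, "y": -3.8, "z": 0, "rx": 0, "ry": 0, "rz": 6.4, "fingers": -0.68}

```text
t: 3.6
ee_pos: [0.4894, -0.1658, 0.1077]
tcp_rot: [3.141, 0.0, 1.792]
contact_force: [0.0, -1.2, 0.0]
opening: 0.159
grip_force: 0.8
```

```bash
python3 - <<'E'
from h import *
goto(w(11,70),.107,96.06)
holes("scene",(290,155,350,205),0,0,35)
E
```

```text
shift [29.6 -4.3  0.7] rz 6.6
st [[-17.9  62.3]] z 0.1077 t 3.6 rot [180.    0.  102.7] F [ 0.  -1.2  0. ]
[354.  86.] 71 [[ 55.1 160.8]]
[187.  98.] 260 [[ 5.6 79. ]]
[217.  97.] 124 [[15.2 93. ]]
[347.  98.] 42 [[ 61.  150.6]]
[200. 113.] 202 [[20.4 76.9]]
[148. 119.] 71 [[ 6.4 50.8]]
[167. 133.] 104 [[22.4 51.7]]
[131. 146.] 61 [[19.2 29.4]]
[152. 161.] 41 [[35.4 31.4]]
[259. 171.] 141 [[77.6 72.8]]
[177. 180.] 120 [[56.1 32.9]]
[  6. 295.] 142 [[ 71.6 -91. ]]
[181. 297.] 88 [[128.4 -20.6]]
```

Emit:
carry_out:
  moves:
    - {"x": 6, "y": -0.6, "z": 0, "rx": 0, "ry": 0, "rz": 1.2, "fingers": -0.68}
    - {"x": 12, "y": -1.4, "z": 0, "rx": 0, "ry": 0, "rz": 2.6, "fingers": -0.68}
    - {"x": 18, "y": -2.3, "z": 0, "rx": 0, "ry": 0, "rz": 4, "fingers": -0.68}
    - {"x": 24, "y": -3.2, "z": 0, "rx": 0, "ry": 0, "rz": 5.4, "fingers": -0.68}
    - {"x": 30, "y": -4, "z": 0, "rx": 0, "ry": 0, "rz": 6.6, "fingers": -0.68}

```text
t: 4.15
ee_pos: [0.4789, -0.1374, 0.1076]
tcp_rot: [3.142, 0.0, 1.677]
contact_force: [0.4, -1.6, 0.6]
opening: 0.16
grip_force: 0.7
```

```bash
python3 - <<'E'
from h import *
goto(w(106,70),.107,96.06)
i=bot.get_image("scene"); cv2.imwrite("pics/s4.png",cv2.resize(i[140:220,280:400],None,fx=6,fy=6,interpolation=cv2.INTER_CUBIC))
E
```

```text
shift [94.6 -0.1  0.6] rz 0.0
st [[11.4 69.8]] z 0.1076 t 4.15 rot [180.    0.   96.1] F [ 0.4 -1.6  0.6]
```

View pics/s4.png

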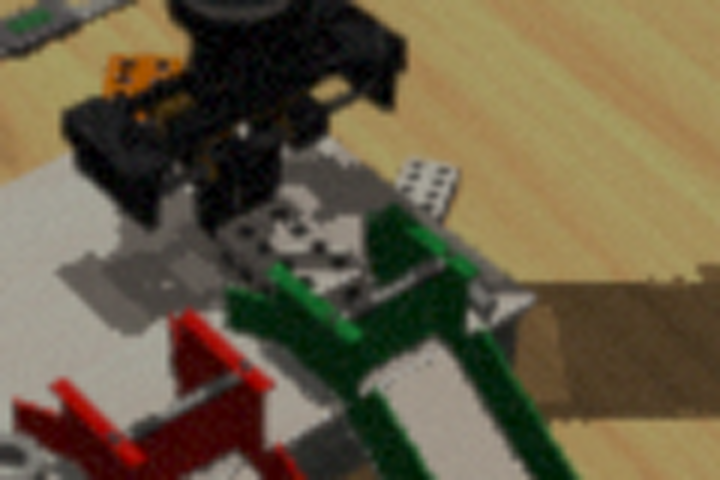

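The block is in line, entering the green chute between the cheeks, with the fingers square behind it. I'll push on.

Emit:
carry_out:
  moves:
    - {"x": 7, "y": 0, "z": 0, "rx": 0, "ry": 0, "rz": 0, "fingers": -0.68}
    - {"x": 14, "y": 0, "z": 0, "rx": 0, "ry": 0, "rz": 0, "fingers": -0.68}
    - {"x": 21, "y": 0, "z": 0, "rx": 0, "ry": 0, "rz": 0, "fingers": -0.68}
    - {"x": 28, "y": 0, "z": 0, "rx": 0, "ry": 0, "rz": 0, "fingers": -0.68}
    - {"x": 35, "y": 0, "z": 0, "rx": 0, "ry": 0, "rz": 0, "fingers": -0.68}

```text
t: 4.7
ee_pos: [0.4751, -0.1023, 0.1075]
tcp_rot: [-3.141, -0.0, 1.679]
contact_force: [-0.1, 0.6, -0.4]
opening: 0.161
grip_force: 0.5
```

Emit:
carry_out:
  moves:
    - {"x": 7, "y": 0, "z": 0, "rx": 0, "ry": 0, "rz": 0, "fingers": -0.68}
    - {"x": 14, "y": 0, "z": 0, "rx": 0, "ry": 0, "rz": 0, "fingers": -0.68}
    - {"x": 21, "y": 0, "z": 0, "rx": 0, "ry": 0, "rz": 0, "fingers": -0.68}
    - {"x": 28, "y": 0, "z": 0, "rx": 0, "ry": 0, "rz": 0, "fingers": -0.68}
    - {"x": 35, "y": 0, "z": 0, "rx": 0, "ry": 0, "rz": 0, "fingers": -0.68}

```text
t: 5.2
ee_pos: [0.4714, -0.0676, 0.1075]
tcp_rot: [-3.141, -0.0, 1.679]
contact_force: [0.4, -1.6, 0.0]
opening: 0.162
grip_force: 0.5
```

```bash
python3 -c "
from h import *
goto(w(111,70),.107,96.06)"
```

```text
shift [29.4 -0.   0.5] rz 0.1
st [[81.6 69.9]] z 0.1075 t 5.2 rot [-180.    -0.    96.2] F [ 0.4 -1.6  0. ]
```

Emit:
carry_out:
  moves:
    - {"x": 6, "y": 0, "z": 0, "rx": 0, "ry": 0, "rz": 0, "fingers": -0.68}
    - {"x": 12, "y": 0, "z": 0, "rx": 0, "ry": 0, "rz": 0, "fingers": -0.68}
    - {"x": 18, "y": 0, "z": 0, "rx": 0, "ry": 0, "rz": 0, "fingers": -0.68}
    - {"x": 24, "y": 0, "z": 0, "rx": 0, "ry": 0, "rz": 0, "fingers": -0.68}
    - {"x": 30, "y": 0, "z": 0, "rx": 0, "ry": 0, "rz": 0, "fingers": -0.68}

```text
t: 5.7
ee_pos: [0.4684, -0.038, 0.1077]
tcp_rot: [3.141, 0.0, 1.679]
contact_force: [0.5, -1.8, 0.7]
opening: 0.162
grip_force: 0.8
```

Emit:
carry_out:
  moves:
    - {"x": 3, "y": 0, "z": 0, "rx": 0, "ry": 0, "rz": 0, "fingers": -0.68}
    - {"x": 5, "y": 0, "z": 0, "rx": 0, "ry": 0, "rz": 0, "fingers": -0.68}
    - {"x": 5, "y": 0, "z": 0, "rx": 0, "ry": 0, "rz": 0, "fingers": -0.68}
    - {"x": 5, "y": 0, "z": 0, "rx": 0, "ry": 0, "rz": 0, "fingers": -0.68}
    - {"x": 5, "y": 0, "z": 0, "rx": 0, "ry": 0, "rz": 0, "fingers": -0.68}

```text
t: 6.2
ee_pos: [0.4677, -0.0335, 0.1074]
tcp_rot: [-3.141, -0.0, 1.678]
contact_force: [0.2, -0.2, 0.7]
opening: 0.156
grip_force: 0.0
```

```bash
python3 - <<'E'
from h import *
goto(w(111,70),.107,96.06)
i=bot.get_image("scene"); cv2.imwrite("pics/s5.png",cv2.resize(i[160:260,290:400],None,fx=6,fy=6,interpolation=cv2.INTER_CUBIC))
# white liner of the green slide before/after: changed pixels
a=cv2.cvtColor(cv2.imread("pics/scene0.png"),6).astype(int)-cv2.cvtColor(i,6)
P=proj("scene",[[*w(x,70),.1-(x-152)*.62/1e0*1e-3] for x in range(155,290,10)]).round().astype(int)
print([(x,a[v-1:v+2,u-1:u+2].mean().round()) for x,(u,v) in zip(range(155,290,10),P)])
E
```

```text
shift [-4.9 -0.   0.4] rz 0.1
st [[115.9  70. ]] z 0.1074 t 6.2 rot [-180.    -0.    96.2] F [ 0.2 -0.2  0.7]
[(155, np.float64(90.0)), (165, np.float64(71.0)), (175, np.float64(40.0)), (185, np.float64(12.0)), (195, np.float64(10.0)), (205, np.float64(-5.0)), (215, np.float64(51.0)), (225, np.float64(8.0)), (235, np.float64(22.0)), (245, np.float64(58.0)), (255, np.float64(16.0)), (265, np.float64(42.0)), (275, np.float64(-14.0)), (285, np.float64(-1.0))]
```

Contact is lost and the slide pixels changed where a block would lie, so the block has gone down. I'll draw back and then look.

Emit:
carry_out:
  moves:
    - {"x": -15, "y": 0, "z": 0, "rx": 0, "ry": 0, "rz": 0, "fingers": -0.68}
    - {"x": -45, "y": 0, "z": 0, "rx": 0, "ry": 0, "rz": 0, "fingers": -0.68}
    - {"x": -85, "y": 0, "z": -5, "rx": 0, "ry": 0, "rz": 0, "fingers": -0.68}
    - {"x": -125, "y": 0, "z": -20, "rx": 0, "ry": 0, "rz": 0, "fingers": -0.68}
    - {"x": -165, "y": 0, "z": -50, "rx": 0, "ry": 0, "rz": 0, "fingers": -0.68}

```text
t: 6.75
ee_pos: [0.4838, -0.1991, 0.156]
tcp_rot: [-3.138, -0.003, 1.678]
contact_force: [0.7, -0.4, 1.2]
opening: 0.16
grip_force: 0.0
```

Emit:
carry_out:
  moves:
    - {"x": -35, "y": 0, "z": -30, "rx": 0, "ry": 0, "rz": 0, "fingers": -0.68}
    - {"x": -70, "y": 0, "z": -60, "rx": 0, "ry": 0, "rz": 0, "fingers": -0.68}
    - {"x": -90, "y": 0, "z": -80, "rx": 0, "ry": 0, "rz": 0, "fingers": -0.68}
    - {"x": -90, "y": 0, "z": -80, "rx": 0, "ry": 0, "rz": 0, "fingers": -0.68}
    - {"x": -90, "y": 0, "z": -80, "rx": 0, "ry": 0, "rz": 0, "fingers": -0.68}

```text
t: 7.25
ee_pos: [0.4946, -0.2875, 0.2369]
tcp_rot: [-3.141, -0.001, 1.677]
contact_force: [0.2, -0.2, -0.7]
opening: 0.16
grip_force: 0.0
```

```bash
python3 - <<'E'
from h import *
goto(w(111,70),.107,96.06)
s=bot.get_image("scene")[140:280,235:400]; t=bot.get_image("top")[115:265,245:365]
s=cv2.resize(s,None,fx=3,fy=3,interpolation=cv2.INTER_CUBIC); t=cv2.resize(t,(300,375))
o=np.zeros((420,800,3),np.uint8); o[:,:495]=s; o[:375,500:800]=t
cv2.imwrite("pics/end.png",o)
E
```

```text
shift [2.505e+02 2.000e-01 1.299e+02] rz 0.0
st [[-139.5   70. ]] z 0.2369 t 7.25 rot [-180.    -0.    96.1] F [ 0.2 -0.2 -0.7]
```

View pics/end.png

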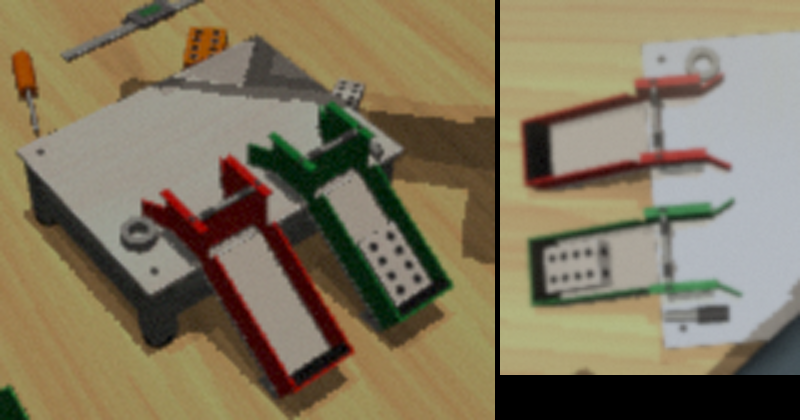

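The block lies at the bottom of the green chute, at (398,265) in the scene half and (570,268) in the top half. Both flaps are shut, and the gauges haven't moved.

```bash
python3 -c "
from cell import bot
print(bot.job_done())"
```

```text
the job is handed in; nothing more can be done
None
```

The aluminium block was pushed through the green flap and rests at the chute's end, the hand is well clear, both flaps hang shut, nothing else appears moved, and the job was handed in at about 7 s.

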